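# Check the gasket scrapers back into the bench rack

## Task

Check the gasket scrapers in: first open the check-in by pushing the limit switch's roller arm over until it clicks, without forcing it to its end stop, and let it spring back. Then slide every scraper on the bench blade-first into the rack slot of its own colour, fully home with the handle against the bar and lying flat on the rack board, and when all are in, click the switch and let it spring back again to close the check-in. Leave the spray can, the parts bin and the spanner where they are.

Things in the scene. Friction and masses are not known exactly. Their poses are not given: they have to be found in the camera images.
- scraper_red: Scraper, red handle, 150 g, lying flat on the bench; None if absent. Origin: underside, centre line, where handle meets blade; x towards blade tip, z up. Handle: x -80 to 0 mm, 28 wide, 24 tall; grip across its width near x = -30 (balance point x = -13). Blade: steel, x 0 to 75 mm, 36 wide (last 12 mm: 28), 4 thick, underside flush with the handle's.
- scraper_yellow: Scraper, yellow handle, 150 g, lying flat on the bench; None if absent. Origin: underside, centre line, where handle meets blade; x towards blade tip, z up. Handle: x -80 to 0 mm, 28 wide, 24 tall; grip across its width near x = -30 (balance point x = -13). Blade: steel, x 0 to 75 mm, 36 wide (last 12 mm: 28), 4 thick, underside flush with the handle's.
- scraper_blue: Scraper, blue handle, 150 g, lying flat on the bench; None if absent. Origin: underside, centre line, where handle meets blade; x towards blade tip, z up. Handle: x -80 to 0 mm, 28 wide, 24 tall; grip across its width near x = -30 (balance point x = -13). Blade: steel, x 0 to 75 mm, 36 wide (last 12 mm: 28), 4 thick, underside flush with the handle's.
- scraper_green: Scraper, green handle, 150 g, lying flat on the bench; None if absent. Origin: underside, centre line, where handle meets blade; x towards blade tip, z up. Handle: x -80 to 0 mm, 28 wide, 24 tall; grip across its width near x = -30 (balance point x = -13). Blade: steel, x 0 to 75 mm, 36 wide (last 12 mm: 28), 4 thick, underside flush with the handle's.
- slot_red: Slot with red cross bars, fixed on the rack board. Origin: centre of its mouth, on the board's top face (6 mm above the bench); x level into the slot, y across. Inside 41 mm wide, 10 high, x 0 to 80, open behind; walls flare to 49 mm at x = -16. Bars at x 0 to 16 and 64 to 80, z 10 to 20; the front bar stops the handle when home (scraper origin at slot x = 0).
- slot_yellow: Slot with yellow cross bars, fixed on the rack board. Origin: centre of its mouth, on the board's top face (6 mm above the bench); x level into the slot, y across. Inside 41 mm wide, 10 high, x 0 to 80, open behind; walls flare to 49 mm at x = -16. Bars at x 0 to 16 and 64 to 80, z 10 to 20; the front bar stops the handle when home (scraper origin at slot x = 0).
- slot_blue: Slot with blue cross bars, fixed on the rack board. Origin: centre of its mouth, on the board's top face (6 mm above the bench); x level into the slot, y across. Inside 41 mm wide, 10 high, x 0 to 80, open behind; walls flare to 49 mm at x = -16. Bars at x 0 to 16 and 64 to 80, z 10 to 20; the front bar stops the handle when home (scraper origin at slot x = 0).
- slot_green: Slot with green cross bars, fixed on the rack board. Origin: centre of its mouth, on the board's top face (6 mm above the bench); x level into the slot, y across. Inside 41 mm wide, 10 high, x 0 to 80, open behind; walls flare to 49 mm at x = -16. Bars at x 0 to 16 and 64 to 80, z 10 to 20; the front bar stops the handle when home (scraper origin at slot x = 0).
- rack: Plywood rack board, fixed, 200 mm (x) by 330 mm (y), 6 mm thick; origin: centre of its underside. Four slots stand on it side by side along y, 76 mm apart, order of colours varies. Their mouths lie 10 mm to the +x side of its middle and face its -x edge, 110 mm before them; a racked scraper's handle rests on this part of the board. Blades go in level, tip first.
- switch: Limit switch, fixed: grey and aluminium housing 42 x 40 mm, top at z = 100 mm, on a 90 x 80 x 8 mm foot; origin: centre of the foot's underside, z up. Shaft along y at z = 85, out of the +y face; its arm stands upright at rest and deflects when the roller is pushed towards the switch's +x. On the +y face a red pointer tail swings over a green arc while clicked and short of the stop.
- switch_arm (a joint): Switch arm angle (rad): 0 at rest (upright), grows as the roller is pushed towards the switch's +x. Clicks at 0.45; hard end stop at 1.0, and beyond 0.92 counts as forced. A spring returns it to 0 when let go (at the roller 1.6 N to start, 3.6 N at the click, 5 N near 0.7 rad).
- roller (a point): Centre of the black roller at the arm's end, 22 mm diameter, 12 mm wide, 55 mm from the shaft axis; at rest 140 mm above the bench, straight above the shaft, 34 mm to the +y side of the switch's origin.
- spray_can: Bystander: spray can 60 mm diameter, 160 mm tall, standing; origin: centre of its underside.
- parts_bin: Bystander: empty blue open parts bin, 100 x 130 x 55 mm; origin: centre of its underside.
- spanner: Bystander: steel spanner 180 mm long lying on the bench; origin: underside, near the middle of its length.
There are look-alikes about, which are no part of the job. What is shaped like the scraper_green but pink is not meant. Leave any turquoise look-alike of the scraper_yellow alone.

How it is judged:
By the outcome, as a careful person would: the job done as asked, in the order asked, and still so for the second after the job is handed in, with the robot touching nothing.
Of scraper_red, scraper_yellow, scraper_blue, scraper_green only 3 to 4 are there at a start; the rules pass over those that are not, and their reading is None.
At some moment in a run one of scraper_red, scraper_yellow, scraper_blue, scraper_green may be knocked a few centimetres aside while the robot is not near it.
Once in a run the grip may slacken for a moment while it holds something.
It also fails if it takes over 208 s, if anything falls off the work surface, if the arm or the gripper's body presses on something with over 40 N, if the wrist force passes 120 N, or if a joint passes its speed limit or range.

## Robot

A 6-joint arm with a two-finger parallel gripper is mounted at the origin on the work surface. World frame = base frame: x ahead of the robot, y to its left, z up, the work surface at z = 0. Lengths are in m, angles in rad, forces in N, time in s.
With the tool pointing down it reaches from about 0.3 to 0.875 m from the base axis. Payload 6.4 kg.
Tool frame: the origin (TCP) lies midway between the tips of the shut fingers; the grasp point (between the pads) lies 19 mm behind it; z points along the fingers, y is the line along which they close (so a half turn about z gives the same grasp; the last joint's range is limited). The gripper opens to 85 mm and grips with 20 to 120 N. Pads are 22 mm wide; open, the fingers measure 114 mm over their backs; the gripper's body (76 mm by 85 mm) begins 54 mm behind the grasp point. The pads swing forward as they close: fully open they stand 13 mm farther back than shut.
Start: joints at [1.138, 0.181, 1.607, -0, 1.354, -0.206], TCP at [0.129, 0.56, 0.202] pointing down, gripper open.
Joint ranges: [-2.99, 2.99], [-0.89, 2.07], [0.3, 2.58], [-1.14, 4.28], [0, 2.63], [-3.12, 3.12]. Speed limits (rad/s): [2.57, 2.57, 3.01, 3.14, 3.14, 3.14].

## Interface

Orientations are given as a unit quaternion [w, x, y, z].
In Python, from bench import ctrl gives the robot as it stands. The module is installed in compiled form; this text tells all that it offers.
- The arm moves only by the tool move_arm, never from a script. Its argument "plan" is one flat list of numbers, 6 for each row, row after row: the shift along the world's x, y, z in units of 50 mm (1.0 is 50 mm), then the turn, a rotation vector about the world's x, y, z in rad. A call has 1 to 10 rows; each row is the pose to reach, as a shift and turn from the pose commanded when the call began; what a row does not reach only later rows make up. A row lasts 1/8 s, in which the tool goes at most 62.5 mm and 10.7 degrees, less where a joint would pass 70% of its speed; a pose out of reach is approached as far as the arm can. A call with a gripper value outside its range is refused whole. "grip" is the finger opening in mm, from 0 to 85.4, set as the call begins (left out, the last holds). The fingers move at their own pace and stop on an object; the grip force is fixed at half the most. Time passes only in rows, so rows that repeat a pose let the fingers close. It gives the time, the measured TCP pose, the force, the opening and the grip force at its end, in the units of the state.
- ctrl.get_obs(): the state, without advancing time (a new reading comes with each control period).
- ctrl.camera(name): name is "side" or "top" or "wrist"; returns a dict with "pixels" (384x512x3 uint8, red, green, blue), "fx", "fy", "cx", "cy" (pixels), "dist_coeffs" ([k1, k2, p1, p2, k3] as OpenCV has them; the pictures are not rectified), "origin" and "attitude" of the camera in the world. Camera axes: x right, y down, z forward; pixel columns grow to the right and rows downward; lengths in m; the calibration is good to about 2 mm. A picture is of the moment at which its call begins. There is no depth.
- ctrl.hand_in(): hands the job in; it is judged then, once.
The state is a dict: "time_s": time; "q": joint angles; "dq": joint speeds; "joint_efforts": joint torques, N m; "eef_pos": TCP position; "eef_rot": TCP orientation; "wrist_force": force on the tool from outside, world axes, zero at the start; "torque": the same for the moment, N m; "opening": opening from 0.0 (shut) to 1.0 (fully open); "grasp_force": force on a finger pad.
Only numpy, scipy, OpenCV 4.12 (cv2) and the standard library are available. Lean on these libraries where they do the work, as an engineer would, in place of code of your own. Each camera call takes 0.05 s, during which the arm holds its last target. There are 200 camera calls.

## Working session

There is one attempt and no reset: what is moved stays moved. The work goes in short steps, Python scripts to look and compute and a tool call to move; the robot and the scene stay as the last step left them, time stands still between calls to the robot, and variables do not carry over. Pictures are saved under pics/ and viewed, at most 14 in all, crops included, and the job is handed in when it is done.

Besides the shell and the picture viewer there is one more tool, called after "Request:" by a JSON object that holds its "op" and its "data", one argument or row to a line. move_arm: Moves the arm, as the interface text tells. Its arguments: {"type":"object","properties":{"plan":{"type":"array"},"grip":{"type":"number"}},"required":["plan"]}

```bash
mkdir -p pics
cat > h.py <<'E'
import numpy as np, cv2
from scipy.spatial.transform import Rotation as R
from bench import ctrl
def cam(name,save=None):
    c=ctrl.camera(name)
    im=cv2.cvtColor(np.asarray(c["pixels"],np.uint8),cv2.COLOR_RGB2BGR)
    if save: cv2.imwrite('pics/'+save,im)
    c['im']=im
    c['K']=np.array([[c['fx'],0,c['cx']],[0,c['fy'],c['cy']],[0,0,1.]])
    a=np.asarray(c['attitude'],float)
    c['R']=a if a.shape==(3,3) else R.from_quat(a,scalar_first=True).as_matrix()
    c['o']=np.asarray(c['origin'],float); c['d']=np.asarray(c['dist_coeffs'],float)
    return c
def ray(c,uv):
    p=cv2.undistortPoints(np.asarray(uv,float).reshape(-1,1,2),c['K'],c['d']).reshape(-1,2)
    return np.c_[p,np.ones(len(p))]@c['R'].T
def onz(c,uv,z):
    r=ray(c,uv); return c['o']+r*((z-c['o'][2])/r[:,2])[:,None]
def proj(c,P):
    rv=cv2.Rodrigues(c['R'].T)[0]
    return cv2.projectPoints(np.asarray(P,float).reshape(-1,1,3),rv,-c['R'].T@c['o'],c['K'],c['d'])[0].reshape(-1,2)
E
python3 - <<'E'
from h import *
for n in ('top','side'):
    c=cam(n,n+'0.png'); print(n,c['attitude'],c['o'],c['K'],c['d'])
    if n=='top': print(onz(c,[[0,0],[511,0],[511,383],[0,383]],0))
print(ctrl.get_obs())
E
```

```text
top [ 0.02321017 -0.70078372  0.71282908 -0.01543266] [0.50363581 0.01213938 1.29593357] [[409.28384384   0.         252.32810607]
 [  0.         409.28384384 195.66108132]
 [  0.           0.           1.        ]] [-0.05547691  0.          0.          0.          0.        ]
[[ 1.25735868  0.87457263  0.        ]
 [ 1.21808989 -0.85455357  0.        ]
 [-0.03700716 -0.78784974  0.        ]
 [-0.0165331   0.85007814  0.        ]]
side [-0.3895835   0.88419627 -0.23120217  0.11387363] [ 0.17171556 -0.64317835  0.78547717] [[372.20950591   0.         256.70948436]
 [  0.         372.20950591 183.95050453]
 [  0.           0.           1.        ]] [-0.04603566  0.          0.          0.          0.        ]
{'time_s': 0.1, 'q': array([ 1.13768297e+00,  1.81458746e-01,  1.60786365e+00,  2.41621114e-05,
        1.35379154e+00, -2.06280987e-01]), 'dq': array([ 0.00091648, -0.00206429, -0.0029524 ,  0.00038149,  0.00131973,
       -0.00045961]), 'joint_efforts': array([ 1.08365130e-04, -4.45875120e+01, -3.52236986e+01, -3.69868858e-04,
        4.18540119e-03, -2.47587883e-05]), 'eef_pos': array([0.12905725, 0.5598034 , 0.20110021]), 'eef_rot': array([-2.50250754e-04,  1.13175753e-01,  9.93574693e-01, -7.18390054e-04]), 'wrist_force': array([ 0.24674084,  0.2690868 , -0.74875834]), 'torque': array([0.05602563, 0.01914393, 0.02827113]), 'grasp_force': 0.0, 'opening': 0.9982666085826757}
```

View pics/top0.png

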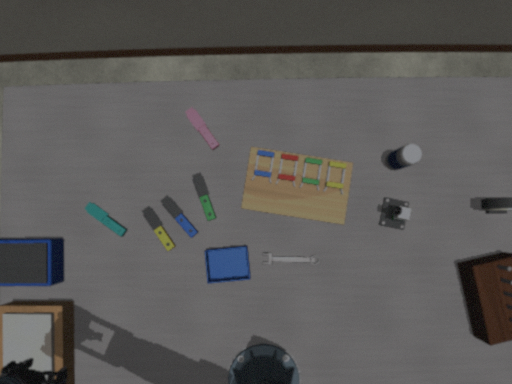

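View pics/side0.png

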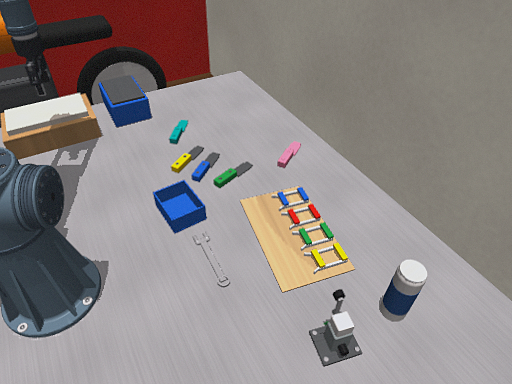

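Top view: the yellow (158,228), blue (180,216) and green (204,197) scrapers are there and red is absent. The look-alikes are pink (202,128) and turquoise (105,219). The rack is at (298,186), the switch at (395,213). I'll enlarge and measure.

```bash
cat >> h.py <<'E'
HUE={'yellow':(24,34),'blue':(105,125),'green':(50,72),'red':(0,6)}
def blobs(c,col,amin=20,smin=110,vmin=60):
    h=cv2.cvtColor(c['im'],cv2.COLOR_BGR2HSV); lo,hi=HUE[col]
    m=cv2.inRange(h,(lo,smin,vmin),(hi,255,255))
    n,l,s,ce=cv2.connectedComponentsWithStats(m)
    return [(l==i,s[i],ce[i]) for i in range(1,n) if s[i,4]>=amin]
E
python3 - <<'E'
from h import *
c=cam('top'); s=cam('side')
a=cv2.resize(c['im'][95:260,75:240],(400,400),interpolation=cv2.INTER_CUBIC)
b=cv2.resize(s['im'][270:370,290:390],(400,400),interpolation=cv2.INTER_CUBIC)
cv2.imwrite('pics/crop1.png',np.hstack([a,b]))
for col in HUE:
    for m,st,ce in blobs(c,col,15):
        ys,xs=np.nonzero(m); P=onz(c,np.c_[xs,ys],.024)[:,:2]; mu=P.mean(0)
        w,v=np.linalg.eigh(np.cov(P.T)); 
        print(col,st,ce.round(1),mu.round(4),np.degrees(np.arctan2(v[1,1],v[0,1])).round(1),(np.sqrt(12*w)*1000).round(0))
E
```

```text
yellow [329 161  18   7  90] [337.4 164.3] [ 0.6668 -0.2421] 80.6 [17. 53.]
yellow [326 182  18   7  84] [334.2 184.6] [ 0.6033 -0.2304] 80.6 [16. 50.]
yellow [154 226  21  24 205] [164.1 237.6] [0.4473 0.3024] -145.3 [28. 78.]
blue [258 151  16   6  62] [265.4 153.2] [ 0.7058 -0.0175] 80.0 [13. 48.]
blue [255 171  15   6  57] [262.1 173.2] [ 0.643 -0.006] 78.9 [12. 47.]
blue [175 213  22  24 207] [185.7 224.7] [0.4864 0.2344] -140.4 [28. 79.]
blue [  0 239  52  47 572] [ 33.3 260. ] [0.3818 0.7217] -153.6 [186. 208.]
blue [ 205  246   45   37 1378] [227.  263.6] [0.3643 0.1074] 93.5 [101. 132.]
green [306 159  15   5  37] [313.3 160.7] [ 0.6795 -0.1669] 79.8 [ 8. 46.]
green [303 179  15   5  39] [310.1 180.8] [ 0.6167 -0.1553] 78.6 [ 8. 47.]
green [200 195  15  25 145] [207.1 206.8] [0.5409 0.167 ] -161.5 [25. 74.]
red [282 154  16   7  71] [289.3 156.9] [ 0.6928 -0.0923] 80.0 [14. 49.]
red [278 174  17   7  75] [286.1 177. ] [ 0.6298 -0.0809] 79.9 [14. 52.]
```

View pics/crop1.png

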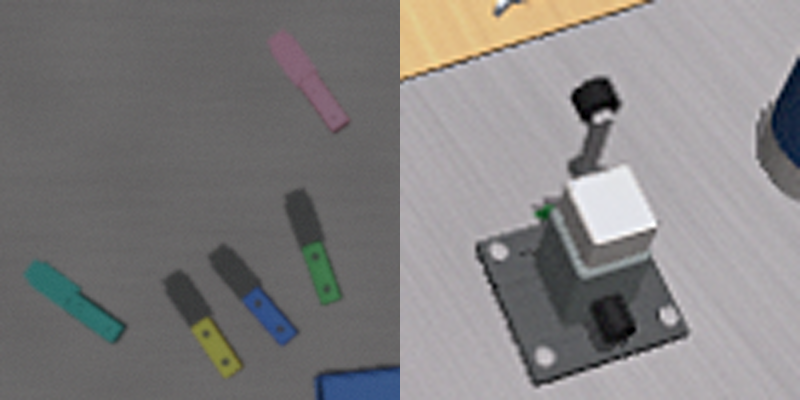

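Crop: yellow, blue and green scrapers have dark steel blades pointing up-left. Pink and turquoise are single-coloured decoys. In the side crop the roller (597,100) stands on the rack-facing (+y) side of the housing, and the cable gland is on the other side. Next, the switch pose.

Run:
```python
from h import *
s=cam('side'); c=cam('top')
f=lambda u,v:(290+(u-400)/4-.4,270+v/4-.4)
P=onz(s,[f(478,243),f(535,385),f(688,330)],.008); print(P.round(4))
a,b,d=P; print(np.linalg.norm(a-b),np.linalg.norm(b-d),'centre',(a+d)/2)
print('roller',onz(s,[f(597,100)],.140))
for e in (a-b,d-b): print(np.degrees(np.arctan2(e[1],e[0])))
cv2.imwrite('pics/crop2.png',cv2.resize(c['im'][185:245,360:430],(700,600),interpolation=cv2.INTER_CUBIC))
```

```text
[[ 0.477  -0.3748  0.008 ]
 [ 0.4577 -0.452   0.008 ]
 [ 0.5454 -0.4696  0.008 ]]
0.07953743330411284 0.08944140809966883 centre [ 0.51123898 -0.42220524  0.008     ]
roller [[ 0.51953994 -0.38912435  0.14      ]]
75.95434015257256
-11.32177011931545
```

View pics/crop2.png

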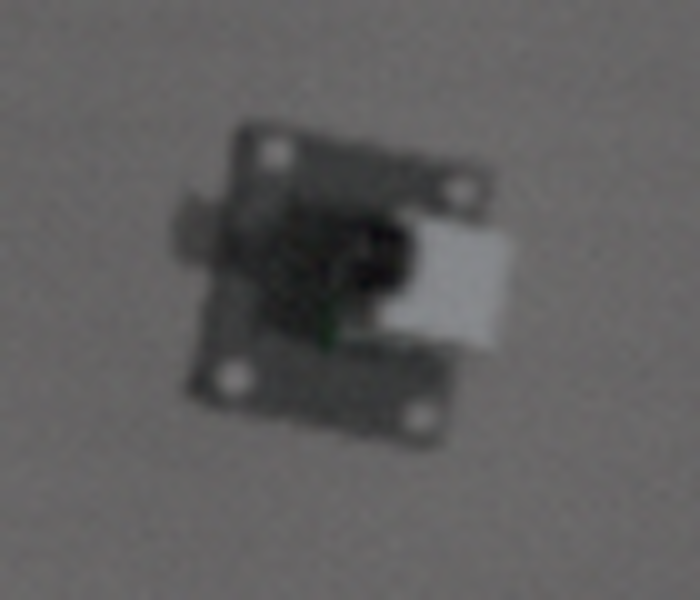

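Top crop: a foot of about 90x80 mm, with the roller at (380,255). Switch yaw is about -12°, roller near (0.519,-0.389), push direction (0.98,-0.21). Going there with the fingers shut.

Request:
{"op": "move_arm", "data": {
  "plan": [6.4,-9.2,1,0,0,0,6.4,-9.2,1,0,0,0,6.4,-9.2,1,0,0,0,6.4,-9.2,1,0,0,0,6.4,-9.2,1,0,0,0,6.4,-9.2,1,0,0,0,6.4,-9.2,1,0,0,0,6.4,-9.2,1,0,0,0,6.4,-9.2,1,0,0,0,6.4,-9.2,1,0,0,0],
  "grip": 0
}}

```text
time_s: 1.55
eef_pos: [0.4514, 0.0967, 0.2523]
eef_rot: [0.001, 0.116, 0.993, -0.0]
wrist_force: [0.3, 0.1, -0.4]
opening: 0.001
grasp_force: 0.0
```

Request:
{"op": "move_arm", "data": {
  "plan": [0.46,-9.5,0,0,0,0,0.46,-9.5,0,0,0,0,0.46,-9.5,0,0,0,0,0.46,-9.5,0,0,0,0,0.46,-9.5,0,0,0,0,0.46,-9.5,0,0,0,0,0.46,-9.5,0,0,0,0,0.46,-9.5,0,0,0,0,0.46,-9.5,0,0,0,0,0.46,-9.5,0,0,0,0]
}}

```text
time_s: 2.8
eef_pos: [0.4725, -0.3731, 0.2515]
eef_rot: [-0.0, 0.113, 0.994, 0.001]
wrist_force: [0.5, 0.7, 1.4]
opening: -0.0
grasp_force: 0.0
```

Request:
{"op": "move_arm", "data": {
  "plan": [0,0,-1,0,0,0,0,0,-2,0,0,0,0,0,-2.6,0,0,0,0,0,-2.6,0,0,0]
}}

```text
time_s: 3.3
eef_pos: [0.4714, -0.3711, 0.1195]
eef_rot: [-0.002, 0.112, 0.994, 0.002]
wrist_force: [-0.9, -0.5, 0.9]
opening: 0.001
grasp_force: 0.0
```

Run:
```python
from h import *
s=cam('side'); cv2.imwrite('pics/crop3.png',cv2.resize(s['im'][240:360,270:400],(650,600),interpolation=cv2.INTER_CUBIC))
```

```text
(no output)
```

View pics/crop3.png

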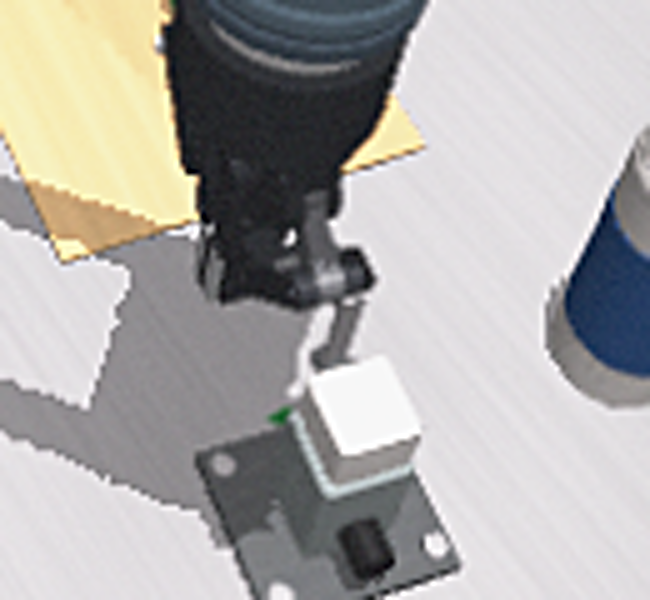

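The side crop shows the fingertips (270,290) just in front of the roller (355,270). I'll advance in small steps.

Request:
{"op": "move_arm", "data": {
  "plan": [0.25,-0.05,0,0,0,0,0.5,-0.1,0,0,0,0,0.5,-0.1,0,0,0,0]
}}

```text
time_s: 3.72
eef_pos: [0.4989, -0.3804, 0.1231]
eef_rot: [0.001, 0.113, 0.994, -0.001]
wrist_force: [0.2, -0.4, -0.2]
opening: 0.001
grasp_force: 0.0
```

Request:
{"op": "move_arm", "data": {
  "plan": [0.1,-0.02,0,0,0,0,0.1,-0.02,0,0,0,0]
}}

```text
time_s: 3.98
eef_pos: [0.5024, -0.3808, 0.1219]
eef_rot: [-0.0, 0.113, 0.994, 0.0]
wrist_force: [1.0, -1.0, -0.7]
opening: -0.001
grasp_force: 0.0
```

Request:
{"op": "move_arm", "data": {
  "plan": [0.1,-0.02,0,0,0,0,0.1,-0.02,0,0,0,0]
}}

```text
time_s: 4.22
eef_pos: [0.5075, -0.3818, 0.1219]
eef_rot: [0.0, 0.113, 0.994, -0.0]
wrist_force: [-0.1, -0.2, -0.1]
opening: 0.001
grasp_force: 0.0
```

Request:
{"op": "move_arm", "data": {
  "plan": [0.1,-0.02,0,0,0,0,0.1,-0.02,0,0,0,0]
}}

```text
time_s: 4.47
eef_pos: [0.5126, -0.3828, 0.1219]
eef_rot: [0.0, 0.113, 0.994, -0.0]
wrist_force: [-0.5, 0.7, 0.4]
opening: -0.002
grasp_force: 0.0
```

Run:
```python
from h import *
print(ctrl.get_obs()['wrist_force'])
s=cam('side'); cv2.imwrite('pics/crop4.png',cv2.resize(s['im'][240:360,270:400],(650,600),interpolation=cv2.INTER_CUBIC))
```

```text
[-0.48128364  0.74120843  0.43190001]
```

View pics/crop4.png

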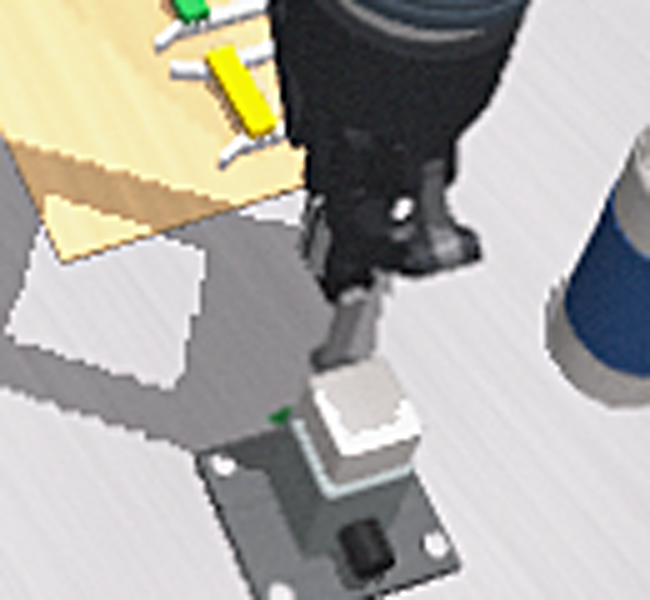

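Run:
```python
from h import *
s=cam('side')
t=np.array(ctrl.get_obs()['eef_pos'])
d=np.array([.978,-.208,0]);y=np.array([.208,.978,0])
f=lambda P:(proj(s,P)-[270,240])*5
sh=np.array([.5185,-.389,.085])
print('tcp',f(t),f(t+[0,0,.02]),'roller by angle')
for th in (0,.2,.4,.6): print(th,f(sh+55e-3*(np.sin(th)*d+np.cos(th)*np.array([0,0,1]))))
print('shaft',f(sh), (sh-t)@d,(sh-t)@y)
w=cam('wrist','wrist5.png');
```

```text
tcp [[312.14059043 292.81099363]] [[320.32806431 265.8433418 ]] roller by angle
0 [[341.98258839 273.90872423]]
0.2 [[366.28910673 268.03759602]]
0.4 [[388.35733151 265.43170345]]
0.6 [[407.25017462 266.14638057]]
shaft [[319.08236003 345.3391141 ]] 0.007371546090744942 -0.00489990297497451
```

View pics/wrist5.png

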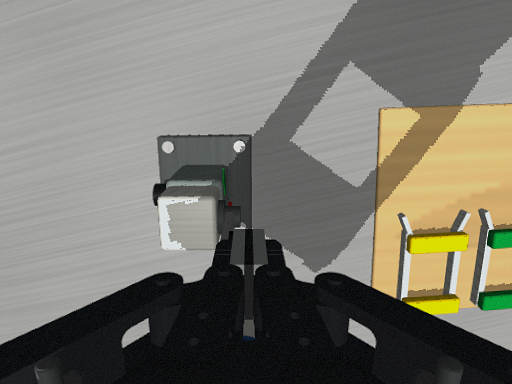

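The wrist view shows the shut fingers (248,245) over the roller. The arm is already slightly tilted (0.15–0.27 rad), so 22 mm more gives about 0.6–0.73 rad.

Request:
{"op": "move_arm", "data": {
  "plan": [0.11,-0.02,0,0,0,0,0.22,-0.05,0,0,0,0,0.33,-0.07,0,0,0,0,0.43,-0.09,0,0,0,0,0.43,-0.09,0,0,0,0]
}}

```text
time_s: 5.25
eef_pos: [0.5341, -0.3872, 0.1218]
eef_rot: [-0.0, 0.113, 0.994, 0.0]
wrist_force: [-0.5, -0.5, 0.8]
opening: 0.001
grasp_force: 0.0
```

Run:
```python
from h import *
print(ctrl.get_obs()['wrist_force'])
s=cam('side'); w=cam('wrist')
a=cv2.resize(s['im'][240:360,270:400],(433,400),interpolation=cv2.INTER_CUBIC)
b=cv2.resize(w['im'][110:260,140:270],(347,400),interpolation=cv2.INTER_CUBIC)
cv2.imwrite('pics/crop6.png',np.hstack([a,b]))
```

```text
[-0.48426961 -0.50259894  0.76219611]
```

View pics/crop6.png

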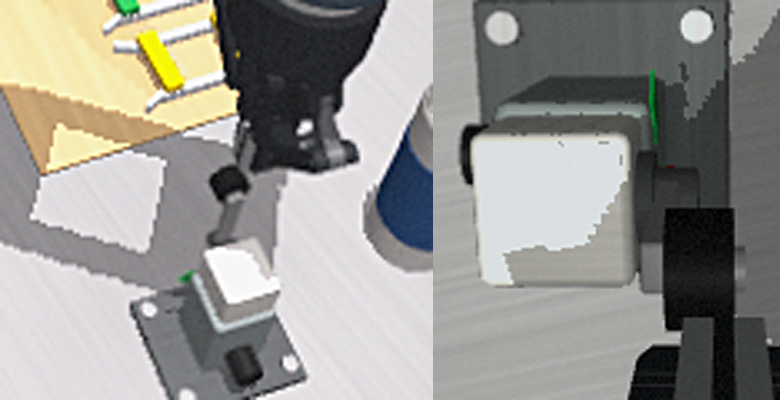

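Run:
```python
from h import *
w=cam('wrist'); c=cam('top'); s=cam('side'); o=ctrl.get_obs()
t=np.array(o['eef_pos']); print(t,w['o'],w['R'][:,2])
d=np.array([.978,-.208,0]);y=np.array([.208,.978,0])
sh=np.array([.5185,-.389,.085])
f=lambda P:((proj(w,P)-[140,110])*[347/130,400/150]+[433,0]).round(0)
print('tcp',f(t),'tcp up20',f(t+[0,0,.02]),'shaft',f(sh))
for th in (0,.3,.6): print(th,f(sh+55e-3*(np.sin(th)*d+np.cos(th)*np.array([0,0,1]))))
print('roller top view if z=.14',onz(c,[[398,210.5]],.14))
g=lambda P:((proj(s,P)-[270,240])*(433/130)).round(0)
print('side tcp',g(t))
for z in (.12,.13,.14):print(onz(w,[[140+(700-433)*130/347,110+268*.375]],z))
```

```text
[ 0.53365011 -0.38717215  0.12187023] [ 0.46983276 -0.37199611  0.29389803] [ 0.25176218 -0.05816088 -0.96603991]
tcp [[720. 308.]] tcp up20 [[720. 347.]] shaft [[699. 196.]]
0 [[691. 269.]]
0.3 [[694. 348.]]
0.6 [[697. 402.]]
roller top view if z=.14 [[ 0.51774801 -0.3874607   0.14      ]]
side tcp [[240. 185.]]
[[ 0.52498839 -0.38939796  0.12      ]]
[[ 0.52181666 -0.38839726  0.13      ]]
[[ 0.51864494 -0.38739657  0.14      ]]
```

The roller is at rest with the fingers already past it and no force felt, so the contact was missed. Raise straight up and look again before retrying.

Request:
{"op": "move_arm", "data": {
  "plan": [0,0,0.5,0,0,0,0,0,1,0,0,0,0,0,1.5,0,0,0,-1.6,0.32,1.5,0,0,0,-1.6,0.32,1.5,0,0,0]
}}

```text
time_s: 6.12
eef_pos: [0.4512, -0.3701, 0.1964]
eef_rot: [-0.001, 0.114, 0.994, 0.0]
wrist_force: [-0.3, -0.1, 0.4]
opening: -0.001
grasp_force: 0.0
```

Run:
```python
from h import *
s=cam('side'); w=cam('wrist')
a=cv2.resize(s['im'][220:360,270:400],(371,400),interpolation=cv2.INTER_CUBIC)
b=cv2.resize(w['im'][80:384,110:400],(381,400),interpolation=cv2.INTER_AREA)
cv2.imwrite('pics/crop7.png',np.hstack([a,b])); print(ctrl.get_obs()['eef_pos'])
```

```text
[ 0.45214013 -0.37090604  0.19709989]
```

View pics/crop7.png

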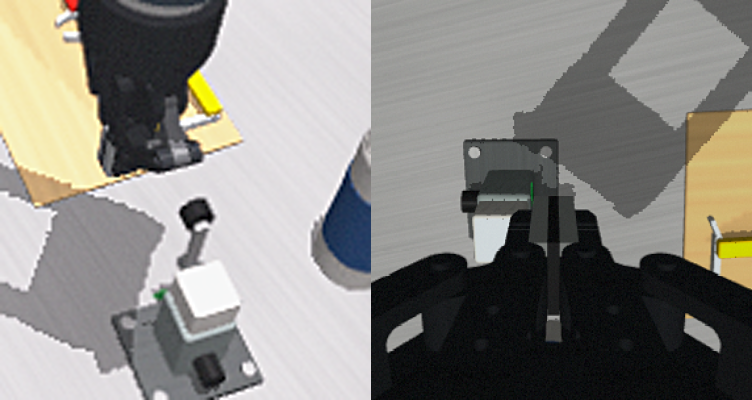

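Run:
```python
from h import *
s=cam('side'); w=cam('wrist'); o=ctrl.get_obs()
t=np.array(o['eef_pos']); Rt=R.from_quat(o['eef_rot'],scalar_first=True).as_matrix()
im=s['im'].copy()
big=cv2.resize(im[200:330,270:400],(780,780//1),interpolation=cv2.INTER_CUBIC)[:600]
for k,(dx,dy,dz) in enumerate([(0,0,0),(0,0,-.019),(.011,0,0),(-.011,0,0),(0,.0145,0),(0,-.0145,0)]):
    p=(proj(s,t+Rt@[dx,dy,dz])[0]-[270,200]+.5)*6; print((dx,dy,dz),p.round())
    cv2.circle(big,tuple(int(v) for v in p),4,[(0,0,255),(255,0,255),(0,255,0),(0,255,0),(255,255,0),(255,255,0)][k],-1)
cv2.imwrite('pics/crop8.png',big)
```

```text
(0, 0, 0) [244. 518.]
(0, 0, -0.019) [251. 483.]
(0.011, 0, 0) [210. 527.]
(-0.011, 0, 0) [277. 509.]
(0, 0.0145, 0) [226. 479.]
(0, -0.0145, 0) [263. 558.]
```

View pics/crop8.png

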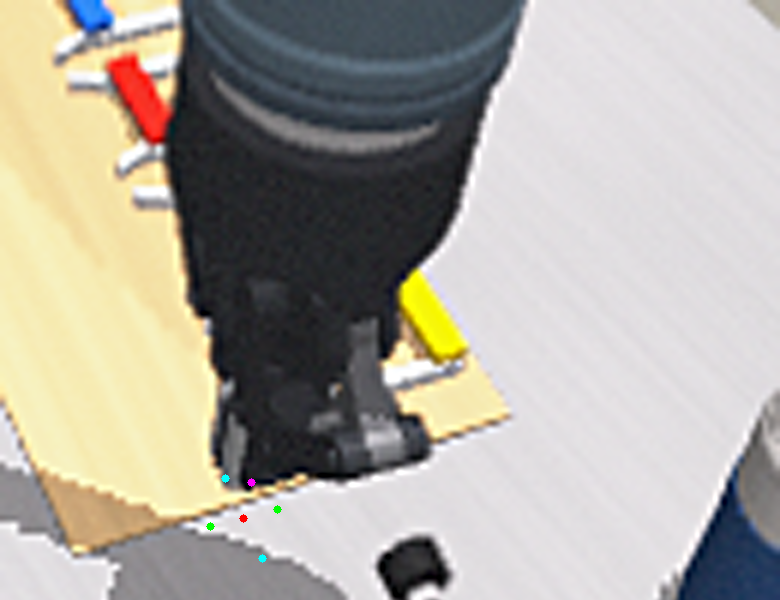

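The side crop shows the visible fingertips (240,487) ending about 17 mm above the reported TCP point, so my push was too high on the roller. Retry lower, centred on the roller.

Request:
{"op": "move_arm", "data": {
  "plan": [0,-0.03,-0.6,0,0,0,0,-0.03,-1.2,0,0,0,0,-0.03,-1.85,0,0,0,0.4,-0.12,-1.85,0,0,0,0.8,-0.2,-1.85,0,0,0,0.8,-0.2,-1.85,0,0,0]
}}

```text
time_s: 7.08
eef_pos: [0.4956, -0.3815, 0.1042]
eef_rot: [0.0, 0.112, 0.994, -0.0]
wrist_force: [-0.6, -0.1, 0.2]
opening: -0.002
grasp_force: 0.0
```

Request:
{"op": "move_arm", "data": {
  "plan": [0.1,-0.02,0,0,0,0,0.2,-0.04,0,0,0,0,0.2,-0.04,0,0,0,0,0.2,-0.04,0,0,0,0]
}}

```text
time_s: 7.58
eef_pos: [0.5035, -0.3831, 0.1044]
eef_rot: [-0.0, 0.113, 0.994, 0.0]
wrist_force: [-2.9, 1.2, 0.9]
opening: 0.003
grasp_force: 1.0
```

Request:
{"op": "move_arm", "data": {
  "plan": [0.1,-0.02,0,0,0,0,0.2,-0.04,0,0,0,0,0.2,-0.04,0,0,0,0,0.2,-0.04,0,0,0,0]
}}

```text
time_s: 8.07
eef_pos: [0.5137, -0.3853, 0.1043]
eef_rot: [-0.0, 0.113, 0.994, -0.0]
wrist_force: [-2.4, 0.7, 0.4]
opening: 0.001
grasp_force: 1.4
```

Run:
```python
from h import *
s=cam('side'); w=cam('wrist')
a=cv2.resize(s['im'][240:360,270:400],(433,400),interpolation=cv2.INTER_CUBIC)
b=cv2.resize(w['im'][110:260,140:270],(347,400),interpolation=cv2.INTER_CUBIC)
cv2.imwrite('pics/crop9.png',np.hstack([a,b]))
```

```text
(no output)
```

View pics/crop9.png

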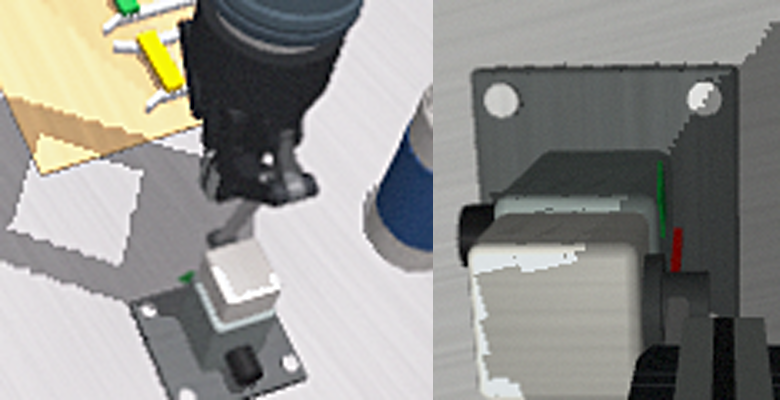

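Now there is contact: the red pointer tail (678,250) is approaching the green arc (660,160–238), at about 0.3 rad. Push ~18 mm more.

Request:
{"op": "move_arm", "data": {
  "plan": [0.09,-0.02,0,0,0,0,0.18,-0.04,0,0,0,0,0.27,-0.06,0,0,0,0,0.36,-0.08,0,0,0,0,0.36,-0.08,0,0,0,0]
}}

```text
time_s: 8.8
eef_pos: [0.5325, -0.3892, 0.1046]
eef_rot: [0.0, 0.113, 0.994, -0.0]
wrist_force: [-4.4, 2.0, -0.1]
opening: 0.0
grasp_force: 1.7
```

Run:
```python
from h import *
s=cam('side'); w=cam('wrist'); print(ctrl.get_obs()['wrist_force'])
a=cv2.resize(s['im'][240:360,270:400],(433,400),interpolation=cv2.INTER_CUBIC)
b=cv2.resize(w['im'][110:260,140:270],(347,400),interpolation=cv2.INTER_CUBIC)
cv2.imwrite('pics/crop10.png',np.hstack([a,b]))
```

```text
[-3.45962246  1.55115928  0.09694878]
```

View pics/crop10.png

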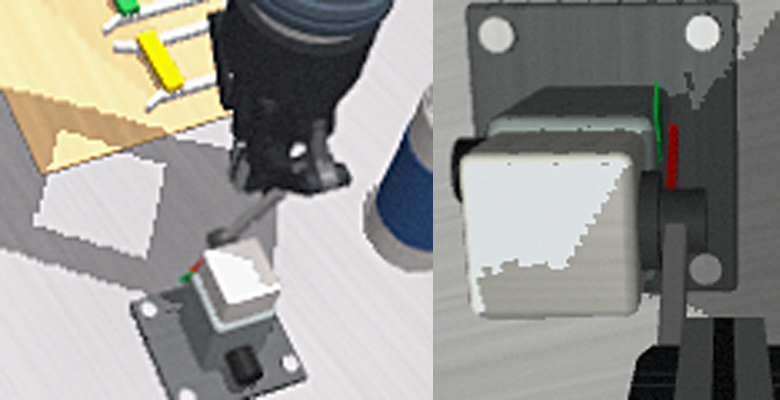

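The pointer tail lies on the green arc (side crop (192,268)), force about 4.4 N and arm at ~0.65–0.7 rad: clicked and short of the stop. Release, then go above the green scraper.

Request:
{"op": "move_arm", "data": {
  "plan": [-0.5,0.1,0,0,0,0,-1,0.2,0,0,0,0,-1.3,0.27,0,0,0,0,-1.3,0.27,0,0,0,0,-1.3,0.27,1.2,0,0,0,-1.3,0.27,2.4,0,0,0,-1.3,0.27,2.9,0,0,0]
}}

```text
time_s: 9.78
eef_pos: [0.4695, -0.3777, 0.255]
eef_rot: [0.004, 0.113, 0.994, -0.003]
wrist_force: [-0.4, -0.3, -1.1]
opening: -0.003
grasp_force: 0.0
```

Request:
{"op": "move_arm", "data": {
  "plan": [0.2,1.2,0,0,0,0,0.4,2.4,0,0,0,0.1,0.6,3.6,0,0,0,0.2,0.8,4.8,0,0,0,0.3,1,6,0,0,0,0.4,1.1,7.2,0,0,0,0.5,1.2,8.4,0,0,0,0.55,1.4,9.6,0,0,0,0.55,1.6,10.8,0,0,0,0.55,1.6,10.8,0,0,0,0.55],
  "grip": 50
}}

```text
time_s: 11.02
eef_pos: [0.5477, 0.1693, 0.25]
eef_rot: [0.001, -0.164, 0.986, 0.001]
wrist_force: [0.4, -0.7, -0.5]
opening: 0.588
grasp_force: 0.0
```

```bash
cat >> h.py <<'E'
def mask_pose(c,m,z):
    ys,xs=np.nonzero(m); P=onz(c,np.c_[xs,ys],z)[:,:2].astype(np.float32)
    (cx,cy),(w,h),a=cv2.minAreaRect(P)
    if w<h: w,h,a=h,w,a+90
    return np.array([cx,cy]),a%180,(w*1000,h*1000)
E
python3 - <<'E'
from h import *
c=cam('top'); w=cam('wrist','wrist11.png'); o=ctrl.get_obs(); print(o['eef_pos'],o['eef_rot'])
for n,k in (('top',c),('wrist',w)):
  for col in ('green','blue','yellow'):
    for m,st,ce in blobs(k,col,100,90):
        print(n,col,st,*mask_pose(k,m,.024))
E
```

```text
[0.54740147 0.16537922 0.2496727 ] [ 6.41587963e-04 -1.61994329e-01  9.86791478e-01 -7.07536295e-05]
top green [209 202  17  25 191] [0.51783705 0.13718562] 24.620166778564453 (78.16390693187714, 25.41894279420376)
top blue [175 217  15  18 136] [0.49041432 0.23788272] 37.452423095703125 (68.80641728639603, 28.928283601999283)
top blue [  0 239  52  47 599] [0.37594596 0.74793708] 89.96305847167969 (169.24454271793365, 145.81634104251862)
top blue [ 208  246   42   37 1324] [0.36291409 0.10293728] 94.81010437011719 (122.87280708551407, 104.80942577123642)
top yellow [154 226  21  25 231] [0.44740731 0.3025054 ] 33.472110748291016 (79.92924004793167, 29.354330152273178)
wrist green [ 217   87   31   71 1502] [0.51579458 0.13640901] 24.8400936126709 (78.82725447416306, 27.47403457760811)
wrist blue [ 174    0  135   37 2570] [0.40549126 0.11072002] 108.62722969055176 (144.3966031074524, 36.85100004076958)
wrist blue [ 297   89   44   71 1585] [0.48545933 0.23280385] 39.91169738769531 (80.12184500694275, 29.95065599679947)
wrist blue [ 68 170  44  30 572] [ 0.64187175 -0.00649392] 80.45353698730469 (53.89103665947914, 17.781881615519524)
wrist blue [ 51 214  43  28 553] [ 0.70464808 -0.01755006] 79.94183349609375 (53.86542156338692, 19.418619573116302)
wrist yellow [ 365   76   39   72 1839] [0.44744751 0.2999714 ] 33.863224029541016 (80.30644059181213, 33.62414985895157)
```

View pics/wrist11.png

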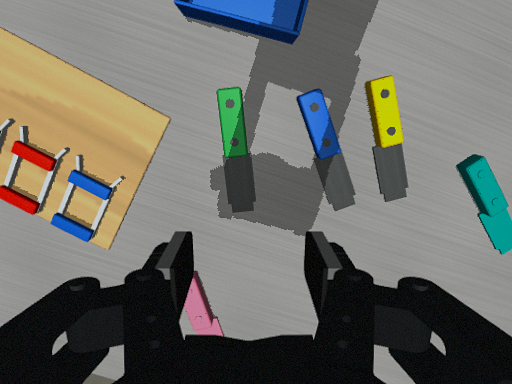

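The wrist view shows the green scraper (232,122) moved: the knock has happened. It is now at (0.516,0.137), yaw 24.8°. Blue (318,125) and yellow (385,110) are unmoved. Descend over green.

Request:
{"op": "move_arm", "data": {
  "plan": [-0.49,-0.5,-0.8,0,0,0.1,-0.49,-0.5,-1.8,0,0,0.1,-0.49,-0.5,-2.8,0,0,0.1,-0.49,-0.5,-3.6,0,0,0.1,-0.49,-0.5,-4.1,0,0,0.1,-0.49,-0.5,-4.1,0,0,0.1]
}}

```text
time_s: 11.88
eef_pos: [0.521, 0.1378, 0.0427]
eef_rot: [-0.002, -0.209, 0.978, 0.0]
wrist_force: [0.1, -0.6, 0.5]
opening: 0.586
grasp_force: 0.0
```

Run:
```python
from h import *
s=cam('side'); w=cam('wrist'); o=ctrl.get_obs(); t=o['eef_pos']; print(t,o['wrist_force'],proj(s,t),proj(w,t))
a=cv2.resize(s['im'][110:230,160:290],(433,400),interpolation=cv2.INTER_CUBIC)
print((proj(s,t)-[160,110])*3.33)
b=cv2.resize(w['im'][100:384,140:380],(338,400),interpolation=cv2.INTER_AREA)
cv2.imwrite('pics/crop12.png',np.hstack([a,b]))
```

```text
[0.52335753 0.13837515 0.04541062] [ 1.04418779 -0.97524073  0.82905783] [[223.82432588 175.8666103 ]] [[247.14480976 227.45228741]]
[[212.53500518 219.33581231]]
```

View pics/crop12.png

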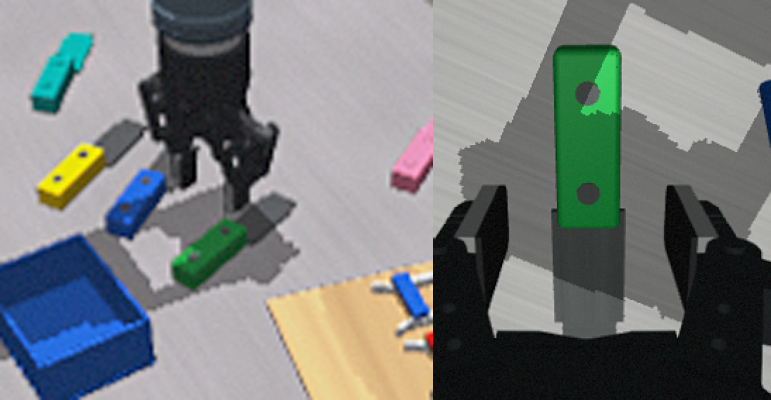

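Crop: the handle is centred between the fingers (green at (587,135), fingers at (490,240) and (685,240)), and the open tips sit about 20 mm above the TCP point. All views are used, so from here I go by numbers and force. Narrow the opening and descend.

Request:
{"op": "move_arm", "data": {
  "plan": [0,0,-0.2,0,0,0,0,0,-0.4,0,0,0,0,0,-0.6,0,0,0,0,0,-0.7,0,0,0,0,0,-0.8,0,0,0,0,0,-0.8,0,0,0],
  "grip": 42
}}

```text
time_s: 12.72
eef_pos: [0.522, 0.1393, 0.004]
eef_rot: [-0.0, -0.21, 0.978, 0.0]
wrist_force: [-1.2, 0.3, -0.4]
opening: 0.491
grasp_force: 0.0
```

Request:
{"op": "move_arm", "data": {
  "plan": [0,0,-0.04,0,0,0,0,0,-0.08,0,0,0,0,0,-0.08,0,0,0]
}}

```text
time_s: 13.1
eef_pos: [0.5222, 0.1393, 0.0003]
eef_rot: [-0.0, -0.21, 0.978, 0.0]
wrist_force: [-1.0, 0.3, 0.1]
opening: 0.491
grasp_force: 0.0
```

Request:
{"op": "move_arm", "data": {
  "plan": [0,0,-0.04,0,0,0,0,0,-0.08,0,0,0,0,0,-0.08,0,0,0]
}}

```text
time_s: 13.48
eef_pos: [0.5221, 0.1393, -0.0038]
eef_rot: [-0.0, -0.21, 0.978, 0.0]
wrist_force: [-0.2, 0.1, 0.0]
opening: 0.493
grasp_force: 0.0
```

No contact at TCP z = -4 mm confirms that the tips end higher. Go 8 mm lower, checking force, then close.

Request:
{"op": "move_arm", "data": {
  "plan": [0,0,-0.04,0,0,0,0,0,-0.08,0,0,0,0,0,-0.12,0,0,0,0,0,-0.16,0,0,0,0,0,-0.16,0,0,0]
}}

```text
time_s: 14.1
eef_pos: [0.5221, 0.1393, -0.0119]
eef_rot: [-0.0, -0.21, 0.978, 0.0]
wrist_force: [-0.2, -0.7, -0.1]
opening: 0.49
grasp_force: 0.0
```

```bash
cat >> h.py <<'E'
def tipgeom():
    """pad tip pixels in the wrist picture: printed rows of dark columns"""
E
python3 - <<'E'
from h import *
o=ctrl.get_obs(); print(o['eef_pos'],o['wrist_force'],o['joint_efforts'].round(2))
w=cam('wrist'); s=cam('side')
for m,st,ce in blobs(w,'green',300,90): print(st,*mask_pose(w,m,.024))
# candidate contact check: handle seen between fingers, side picture dark tip rows
g=cv2.cvtColor(s['im'],cv2.COLOR_BGR2GRAY); p=proj(s,o['eef_pos'])[0]; print(p)
x0,y0=int(p[0])-16,int(p[1])-24
for r in range(y0,y0+36): print(r,''.join('#' if v<60 else ('+' if v<100 else '.') for v in g[r,x0:x0+34]))
E
```

```text
[ 0.522066    0.13927961 -0.01185301] [-0.16327215 -0.70670299 -0.10422869] [-1.000e-02 -4.603e+01 -2.591e+01 -0.000e+00 -2.000e-02  0.000e+00]
[ 213  142   67  175 9911] [0.51421398 0.1357713 ] 24.53848648071289 (80.8175578713417, 27.33761817216873)
[224.02015585 189.64435597]
165 #############################++..+
166 ############..+################+++
167 ##.+#######+..+###########+#######
168 #...+######....###########+#######
169 ....+######++..+##################
170 .....########..+##################
171 .....+#+#####...######+##########+
172 .....+++#####...++####+##########+
173 .....+++#####.....####+##########+
174 .....++######.....+#############+.
175 .....+++#####.....+#############+.
176 ......#+#####.....+#############+.
177 ......++#####....++############+#+
178 .......+####+..+++++##########++##
179 .......+####..++++#++#######+++#++
180 ........##+..++++++++######+++#++.
181 ............++++++++++#####++##+..
182 ..........++++++++++++#######+....
183 .........+++++++++++++####+++.....
184 ........++++++++++++++###+........
185 ..........++++++++#+++##+.........
186 ..........++++++++##++++..........
187 .........++++++++###++............
188 ........+++++++#####+.............
189 ....++++++++++####++..............
190 ....##+++++++####+................
191 ....###+++++####+.................
192 ....+####+#####+..................
193 ....+#########+...................
194 .....+#######+....................
195 ......++####+.....................
196 ........++++......................
197 ..................................
198 ..................................
199 ..................................
200 ..................................
```

Run:
```python
from h import *
s=cam('side'); o=ctrl.get_obs(); t=o['eef_pos']; Rt=R.from_quat(o['eef_rot'],scalar_first=True).as_matrix()
for b in (.012,.018,.024,.03): print(b,t[2]+b,[proj(s,t+Rt@[0,y,-b])[0].round(1) for y in (-.025,.025)])
```

```text
0.012 0.000430772924995413 [array([230.2, 190. ]), array([217.8, 183.5])]
0.018 0.006430772924995411 [array([230.2, 188.6]), array([217.7, 182. ])]
0.024 0.012430772924995413 [array([230.1, 187.2]), array([217.6, 180.6])]
0.03 0.01843077292499541 [array([230. , 185.7]), array([217.5, 179.2])]
```

Request:
{"op": "move_arm", "data": {
  "plan": [0,0,-0.05,0,0,0,0,0,-0.1,0,0,0,0,0,-0.1,0,0,0]
}}

```text
time_s: 14.62
eef_pos: [0.522, 0.1393, -0.0169]
eef_rot: [-0.0, -0.21, 0.978, 0.0]
wrist_force: [-0.1, 0.1, 0.3]
opening: 0.491
grasp_force: 0.0
```

Request:
{"op": "move_arm", "data": {
  "plan": [0,0,0,0,0,0,0,0,0,0,0,0,0,0,0,0,0,0,0,0,0,0,0,0,0,0,0,0,0,0],
  "grip": 15
}}

```text
time_s: 15.25
eef_pos: [0.5225, 0.1393, -0.0163]
eef_rot: [0.0, -0.21, 0.978, -0.0]
wrist_force: [-1.0, 1.1, 5.0]
opening: 0.306
grasp_force: 59.8
```

Gripped at 59.8 N (5 N upward: the tips just touch the bench when closed, so -12 mm will do for the next ones). Lift, turn -34.6° and go in front of the green slot.

Request:
{"op": "move_arm", "data": {
  "plan": [0,0,0.5,0,0,0,0,0,1.2,0,0,0,0,0,1.6,0,0,0,-0.15,-0.8,1.6,0,0,-0.1,-0.35,-1.7,1.6,0,0,-0.2,-0.55,-2.7,1.6,0,0,-0.3,-0.75,-3.7,1.6,0,0,-0.4,-0.9,-4.6,1.6,0,0,-0.5,-1.06,-5.35,1.6,0,0,-0.6,-1.06,-5.35,1.6,0,0,-0.604]
}}

```text
time_s: 16.5
eef_pos: [0.4686, -0.1304, 0.063]
eef_rot: [-0.0, 0.093, 0.996, -0.0]
wrist_force: [0.2, 0.5, -1.4]
opening: 0.313
grasp_force: 59.6
```

```bash
cat >> h.py <<'E'
def look(col,z,names=('top','wrist','side'),amin=60):
    for n in names:
        k=cam(n)
        for m,st,ce in blobs(k,col,amin,90):
            print(n,col,st[:4],st[4],*[np.round(v,4) for v in mask_pose(k,m,z)])
def state():
    o=ctrl.get_obs(); q=o['eef_rot']; a=2*np.degrees(np.arctan2(q[2],q[1]))-180
    print(o['eef_pos'].round(4),'yaw',round((a+90)%180-90,2),'grip',round(o['grasp_force'],1),round(o['opening'],3),'f',o['wrist_force'].round(1),'t',o['time_s'])
E
python3 - <<'E'
from h import *
state(); o=ctrl.get_obs()
look('green',o['eef_pos'][2]+.0165+.024)
look('green',.026,('wrist',))
E
```

```text
[ 0.4686 -0.1304  0.063 ] yaw -10.62 grip 59.6 0.313 f [ 0.2  0.5 -1.4] t 16.5
top green [306 158  16   6] 62 [ 0.6691 -0.1563] 80.8423 [44.7415 11.7035]
wrist green [214 149  69 174] 10235 [ 0.4608 -0.1271] 169.5515 [78.4814 27.2373]
side green [320 222  14  17] 97 [ 0.625  -0.2201] 80.4202 [49.1433 15.9235]
side green [232 226  22  17] 219 [ 0.4404 -0.1328] 167.6564 [45.2118 42.2181]
side green [299 228  13  17] 99 [ 0.5696 -0.2103] 76.8688 [49.159  14.8421]
wrist green [214 148  70 175] 10241 [ 0.4941 -0.1317] 169.6273 [125.2642  43.3512]
```

Request:
{"op": "move_arm", "data": {
  "plan": [0,0,-0.5,0,0,0,0,0,-1,0,0,0,0,0,-1.4,0,0,0,0,0,-1.4,0,0,0,0,0,-1.4,0,0,0]
}}

```text
time_s: 17.32
eef_pos: [0.4699, -0.1278, -0.006]
eef_rot: [0.0, 0.09, 0.996, -0.0]
wrist_force: [0.5, 0.1, -1.0]
opening: 0.306
grasp_force: 59.6
```

Run:
```python
from h import *
state()
look('green',.032,('wrist','side'))
w=cam('wrist')
for col in('red','green','yellow'):
  for m,st,ce in blobs(w,col,60,90): print(col,st)
# blade edges in top view
c=cam('top'); g=cv2.cvtColor(c['im'],cv2.COLOR_BGR2HSV)
```

```text
[ 0.4699 -0.1278 -0.006 ] yaw -10.28 grip 59.6 0.306 f [ 0.5  0.1 -1. ] t 17.325
wrist green [214 147  69 176] 10298 [ 0.4627 -0.1261] 169.8075 [80.8686 27.7909]
side green [320 222  14  17] 97 [ 0.6726 -0.1758] 80.4203 [54.2971 17.5934]
side green [299 228  13  17] 98 [ 0.6113 -0.1649] 76.8691 [54.3144 16.3987]
side green [234 243  17  17] 198 [ 0.4421 -0.1284] 64.4807 [49.0135 39.524 ]
green [  214   147    69   176 10292]
yellow [ 18 290  33   7 100]
yellow [ 21 302  39  12 261]
```

Request:
{"op": "move_arm", "data": {
  "plan": [0.2,-0.047,-0.03,0,0,0,0.4,-0.083,-0.03,0,0,0,0.6,-0.12,-0.03,0,0,0,0.8,-0.157,-0.03,0,0,0,1,-0.193,-0.03,0,0,0,1.2,-0.23,-0.03,0,0,0,1.2,-0.23,-0.03,0,0,0]
}}

```text
time_s: 18.4
eef_pos: [0.5302, -0.14, -0.008]
eef_rot: [0.0, 0.09, 0.996, -0.0]
wrist_force: [0.4, 0.4, -1.1]
opening: 0.309
grasp_force: 59.6
```

Run:
```python
from h import *
state(); look('green',.032,('wrist',))
```

```text
[ 0.5302 -0.14   -0.008 ] yaw -10.35 grip 59.6 0.309 f [ 0.4  0.4 -1.1] t 18.4
wrist green [214 148  69 175] 10227 [ 0.5224 -0.1382] 169.7748 [79.2329 27.2251]
```

Request:
{"op": "move_arm", "data": {
  "plan": [0.15,-0.027,0,0,0,0,0.3,-0.055,0,0,0,0,0.45,-0.083,0,0,0,0,0.6,-0.11,0,0,0,0,0.75,-0.138,0,0,0,0,0.75,-0.138,0,0,0,0]
}}

```text
time_s: 19.2
eef_pos: [0.5675, -0.1468, -0.008]
eef_rot: [0.0, 0.09, 0.996, -0.0]
wrist_force: [-0.2, -0.2, -2.0]
opening: 0.309
grasp_force: 64.5
```

Request:
{"op": "move_arm", "data": {
  "plan": [0.04,-0.007,0,0,0,0,0.08,-0.015,0,0,0,0,0.08,-0.015,0,0,0,0]
}}

```text
time_s: 19.58
eef_pos: [0.5708, -0.1474, -0.0081]
eef_rot: [0.0, 0.09, 0.996, -0.0]
wrist_force: [-0.3, -0.3, -1.2]
opening: 0.309
grasp_force: 64.5
```

Request:
{"op": "move_arm", "data": {
  "plan": [0.04,-0.007,0,0,0,0,0.06,-0.011,0,0,0,0,0.06,-0.011,0,0,0,0]
}}

```text
time_s: 19.95
eef_pos: [0.5739, -0.1479, -0.0081]
eef_rot: [0.0, 0.09, 0.996, -0.0]
wrist_force: [0.4, -0.1, -1.8]
opening: 0.307
grasp_force: 64.5
```

Request:
{"op": "move_arm", "data": {
  "plan": [0.03,-0.005,0,0,0,0,0.05,-0.009,0,0,0,0,0.05,-0.009,0,0,0,0]
}}

```text
time_s: 20.32
eef_pos: [0.5764, -0.1484, -0.0081]
eef_rot: [0.0, 0.09, 0.996, -0.0]
wrist_force: [-0.5, 0.1, -1.6]
opening: 0.309
grasp_force: 64.5
```

Request:
{"op": "move_arm", "data": {
  "plan": [0.03,-0.005,0,0,0,0,0.05,-0.009,0,0,0,0,0.05,-0.009,0,0,0,0]
}}

```text
time_s: 20.7
eef_pos: [0.5765, -0.1482, -0.0089]
eef_rot: [-0.002, 0.09, 0.996, 0.0]
wrist_force: [-6.4, 0.1, 2.9]
opening: 0.306
grasp_force: 65.0
```

Contact with the bar (-6.4 N). Lower ~1.5 mm onto the board, release and lift.

Request:
{"op": "move_arm", "data": {
  "plan": [0,0,-0.02,0,0,0,0,0,-0.03,0,0,0,0,0,-0.03,0,0,0]
}}

```text
time_s: 21.08
eef_pos: [0.5766, -0.148, -0.0103]
eef_rot: [-0.002, 0.09, 0.996, 0.001]
wrist_force: [-7.3, 1.3, 2.2]
opening: 0.304
grasp_force: 65.0
```

Request:
{"op": "move_arm", "data": {
  "plan": [0,0,0,0,0,0,0,0,0,0,0,0,0,0,0,0,0,0,0,0,0,0,0,0],
  "grip": 42
}}

```text
time_s: 21.58
eef_pos: [0.5791, -0.1489, -0.0094]
eef_rot: [0.0, 0.09, 0.996, -0.0]
wrist_force: [-1.0, 0.3, -1.1]
opening: 0.493
grasp_force: 0.0
```

Run:
```python
from h import *
state(); look('green',.030,('wrist','side'))
```

```text
[ 0.5791 -0.1489 -0.0094] yaw -10.36 grip 0.0 0.493 f [-1.   0.3 -1.1] t 21.575
wrist green [191 142 110 198] 12681 [ 0.5748 -0.149 ] 169.5967 [91.2776 50.3446]
side green [320 222  14  17] 101 [ 0.6734 -0.1744] 80.4203 [54.4412 18.6658]
side green [273 233  20  18] 215 [ 0.5531 -0.1525] 171.1427 [60.638  38.7056]
```

Request:
{"op": "move_arm", "data": {
  "plan": [0,0,0.5,0,0,0,0,0,1.5,0,0,0,0,0,2.5,0,0,0,0,0,3.5,0,0,0,-0.3,0.8,4.4,0,0,0,-0.3,0.8,4.4,0,0,0]
}}

```text
time_s: 22.42
eef_pos: [0.5657, -0.1077, 0.2154]
eef_rot: [0.004, 0.089, 0.996, -0.001]
wrist_force: [-0.2, -0.8, -0.7]
opening: 0.493
grasp_force: 0.0
```

```bash
cat >> h.py <<'E'
def inslot(P,mouth):
    d=np.array([.9836,-.1805]); y=np.array([.1805,.9836]); P=np.asarray(P)[...,:2]-mouth
    return np.round(1000*np.stack([P@d,P@y],-1),1)
MOUTH={'green':(.6088,-.1539),'blue':(.6351,-.0046),'yellow':(.5954,-.2290),'red':(.6219,-.0795)}
def racked(col,zt=.030,names=('wrist','top')):
    for n in names:
        k=cam(n)
        for m,st,ce in blobs(k,col,60,90):
            ys,xs=np.nonzero(m); q=inslot(onz(k,np.c_[xs,ys],zt),np.array(MOUTH[col]))
            if abs(np.median(q[:,0]))<200 and abs(np.median(q[:,1]))<40:
                print(n,col,st,'x',np.percentile(q[:,0],[0,2,98,100]),'y',np.percentile(q[:,1],[1,50,99]))
E
python3 - <<'E'
from h import *
state(); racked('green'); racked('green',.026,('wrist',)); racked('red',.026,('wrist',)); racked('yellow',.026,('wrist',))
E
```

```text
[ 0.5657 -0.1077  0.2154] yaw -10.23 grip 0.0 0.493 f [-0.2 -0.8 -0.7] t 22.425
wrist green [ 191  135   47   85 2273] x [-79.5 -78.5  12.9  14.1] y [-24.368   0.3    22.9  ]
wrist green [203 258  35  12 420] x [62.1 62.2 76.5 76.6] y [-15.081   4.9    24.7  ]
wrist green [ 191  138   47   86 2330] x [-79.4 -77.3  14.3  15.5] y [-25.4   -0.45  22.8 ]
wrist green [202 262  37  13 455] x [63.6 63.6 79.2 79.3] y [-16.5   3.6  24.6]
wrist red [259 209  48  16 679] x [-1.9 -1.9 14.5 15.7] y [-27.3    -1.7    24.122]
wrist red [259 261  37  15 517] x [61.2 61.2 79.3 79.3] y [-26.8  -5.9  14.1]
wrist yellow [102 120  94   6 264] x [-100.5   -100.1    -95.226  -95.1  ] y [-37.533   8.95   55.77 ]
wrist yellow [124 210  48  16 708] x [-2.4 -1.2 15.3 15.4] y [-26.093   0.25   26.293]
wrist yellow [130 262  26  15 252] x [60.9 61.  79.3 79.3] y [-26.198 -15.75    2.949]
```

Green is home (rear end at slot x = -79.5 mm, centred). Now hover over blue.

Request:
{"op": "move_arm", "data": {
  "plan": [-0.2,0.9,0,0,0,0.12,-0.4,1.9,0,0,0,0.25,-0.6,2.9,0,0,0,0.38,-0.8,3.9,0,0,0,0.51,-1,4.9,0,0,0,0.64,-1.2,5.9,-0.4,0,0,0.77,-1.43,6.95,-1,0,0,0.876,-1.43,6.95,-1.2,0,0,0.876,-1.43,6.95,-1.2,0,0,0.876]
}}

```text
time_s: 23.8
eef_pos: [0.4914, 0.238, 0.1484]
eef_rot: [-0.002, -0.34, 0.94, -0.0]
wrist_force: [0.2, -0.3, 0.0]
opening: 0.491
grasp_force: 0.0
```

Run:
```python
from h import *
state(); look('blue',.024,('wrist',),300); look('yellow',.024,('wrist','top'),100)
```

```text
[0.4914 0.238  0.1484] yaw 39.81 grip 0.0 0.491 f [ 0.2 -0.3  0. ] t 23.8
wrist blue [176   0 109  56] 2884 [0.4055 0.148 ] 129.5648 [86.8602 42.4511]
wrist blue [233 121  32  89] 2529 [0.4842 0.2332] 40.409 [79.7271 27.188 ]
wrist yellow [312 135  46  89] 2760 [0.4464 0.3006] 34.0122 [80.3389 31.5847]
```

Request:
{"op": "move_arm", "data": {
  "plan": [-0.03,0,-0.9,0,0,0,-0.03,0,-1.8,0,0,0,-0.03,0,-2.5,0,0,0,-0.03,0,-2.9,0,0,0,-0.03,0,-3.1,0,0,0,-0.03,0,-3.25,0,0,0,-0.03,0,-3.25,0,0,0]
}}

```text
time_s: 24.82
eef_pos: [0.4913, 0.2385, -0.0117]
eef_rot: [0.0, -0.34, 0.94, -0.0]
wrist_force: [0.1, -0.4, 0.1]
opening: 0.489
grasp_force: 0.0
```

Request:
{"op": "move_arm", "data": {
  "plan": [0,0,0,0,0,0,0,0,0,0,0,0,0,0,0,0,0,0,0,0,0,0,0,0,0,0,0,0,0,0],
  "grip": 15
}}

```text
time_s: 25.45
eef_pos: [0.4917, 0.2389, -0.0109]
eef_rot: [0.001, -0.341, 0.94, -0.0]
wrist_force: [-0.8, -0.9, 5.4]
opening: 0.297
grasp_force: 59.6
```

Run:
```python
from h import *
state(); look('blue',.024,('wrist',),3000)
```

```text
[ 0.4917  0.2389 -0.0109] yaw 39.85 grip 59.6 0.297 f [-0.8 -0.9  5.4] t 25.45
wrist blue [215 139  67 174] 9978 [0.4838 0.233 ] 40.0377 [80.5265 27.4691]
```

Request:
{"op": "move_arm", "data": {
  "plan": [0,0,0.5,0,0,0,0,0,1.2,0,0,0,0,0,1.7,0,0,0,0,-0.6,1.7,0,0,-0.13,0,-1.4,1.7,0,0,-0.26,0.05,-2.2,1.7,0,0,-0.4,0.1,-3,1.7,0,0,-0.54,0.14,-3.7,1.7,0,0,-0.68,0.14,-4.35,1.7,0,0,-0.82,0.14,-4.35,1.7,0,0,-0.877]
}}

```text
time_s: 26.75
eef_pos: [0.4977, 0.0192, 0.0729]
eef_rot: [0.0, 0.094, 0.996, -0.0]
wrist_force: [0.4, 0.8, -2.4]
opening: 0.298
grasp_force: 59.7
```

Request:
{"op": "move_arm", "data": {
  "plan": [0,0,-0.5,0,0,0,0,0,-1,0,0,0,0,0,-1.4,0,0,0,0,0,-1.5,0,0,0,0,0,-1.5,0,0,0]
}}

```text
time_s: 27.38
eef_pos: [0.4977, 0.0213, -0.0021]
eef_rot: [-0.0, 0.091, 0.996, 0.0]
wrist_force: [-0.7, -0.8, -1.7]
opening: 0.301
grasp_force: 59.7
```

Run:
```python
from h import *
state(); look('blue',.032,('wrist',),3000)
k=cam('wrist')
for m,st,ce in blobs(k,'blue',3000,90): print(inslot(mask_pose(k,m,.033)[0],np.array(MOUTH['blue'])))
```

```text
[ 0.4977  0.0213 -0.0021] yaw -10.41 grip 59.7 0.301 f [-0.7 -0.8 -1.7] t 27.375
wrist blue [250   0 262  67] 8994 [0.4168 0.089 ] 81.1298 [101.3095  23.8703]
wrist blue [215 138  67 175] 9976 [0.4878 0.0234] 169.7928 [81.3517 27.6504]
[-231.1   52.4]
[-149.6    0.9]
```

Request:
{"op": "move_arm", "data": {
  "plan": [0.2,-0.047,0,0,0,0,0.4,-0.083,0,0,0,0,0.6,-0.12,0,0,0,0,0.8,-0.157,0,0,0,0,1,-0.193,0,0,0,0,1.2,-0.23,0,0,0,0,1.2,-0.23,0,0,0,0]
}}

```text
time_s: 28.35
eef_pos: [0.5587, 0.0094, -0.002]
eef_rot: [0.0, 0.091, 0.996, -0.0]
wrist_force: [-0.4, -0.0, -3.0]
opening: 0.298
grasp_force: 59.7
```

Request:
{"op": "move_arm", "data": {
  "plan": [0.2,-0.037,0,0,0,0,0.4,-0.073,0,0,0,0,0.6,-0.11,0,0,0,0,0.8,-0.147,0,0,0,0,0.84,-0.154,0,0,0,0,0.84,-0.154,0,0,0,0]
}}

```text
time_s: 29.1
eef_pos: [0.5997, 0.002, -0.0023]
eef_rot: [-0.0, 0.091, 0.996, 0.0]
wrist_force: [0.2, -0.7, -2.0]
opening: 0.299
grasp_force: 59.7
```

Request:
{"op": "move_arm", "data": {
  "plan": [0.04,-0.007,0,0,0,0,0.06,-0.011,0,0,0,0,0.06,-0.011,0,0,0,0]
}}

```text
time_s: 29.48
eef_pos: [0.6028, 0.0014, -0.002]
eef_rot: [0.0, 0.091, 0.996, -0.0]
wrist_force: [0.1, -0.2, -2.5]
opening: 0.296
grasp_force: 59.7
```

Request:
{"op": "move_arm", "data": {
  "plan": [0.03,-0.005,0,0,0,0,0.05,-0.009,0,0,0,0,0.05,-0.009,0,0,0,0]
}}

```text
time_s: 29.85
eef_pos: [0.6042, 0.0012, -0.0025]
eef_rot: [-0.001, 0.091, 0.996, 0.0]
wrist_force: [-5.6, 0.2, -0.4]
opening: 0.301
grasp_force: 60.0
```

Request:
{"op": "move_arm", "data": {
  "plan": [0.02,-0.003,-0.02,0,0,0,0.02,-0.003,-0.04,0,0,0,0.02,-0.003,-0.05,0,0,0,0.02,-0.003,-0.05,0,0,0]
}}

```text
time_s: 30.35
eef_pos: [0.6042, 0.0013, -0.0049]
eef_rot: [-0.002, 0.091, 0.996, 0.0]
wrist_force: [-10.0, 1.4, 6.0]
opening: 0.301
grasp_force: 60.5
```

Request:
{"op": "move_arm", "data": {
  "plan": [0,0,0,0,0,0,0,0,0,0,0,0,0,0,0,0,0,0,0,0,0.1,0,0,0,0,0,0.8,0,0,0,0,0,2,0,0,0,0,0,3.2,0,0,0,-0.6,0.5,4,0,0,0,-0.6,0.5,4,0,0,0],
  "grip": 42
}}

```text
time_s: 31.48
eef_pos: [0.5777, 0.0269, 0.2005]
eef_rot: [0.004, 0.09, 0.996, -0.0]
wrist_force: [-0.3, 0.2, -0.6]
opening: 0.493
grasp_force: 0.0
```

Run:
```python
from h import *
state(); racked('blue'); racked('green'); look('yellow',.024,('top','wrist'),100)
```

```text
[0.5777 0.0269 0.2005] yaw -10.32 grip 0.0 0.493 f [-0.3  0.2 -0.6] t 31.475
wrist blue [ 205  145   48   89 2521] x [-82.4 -80.   12.1  13.3] y [-24.6   0.8  23.8]
wrist blue [207 270  46  15 661] x [58.1 58.1 76.  76. ] y [-25.8   0.2  25.1]
top blue [258 151  16   6  76] x [62.   62.55 77.25 77.5 ] y [-23.925  -0.05   23.425]
wrist green [  68  152   48   86 2342] x [-80.    -78.144  12.1    13.3  ] y [-22.259   1.9    25.359]
wrist green [112 276  10  11  75] x [60.4 61.5 71.8 73.1] y [18.166 22.8   27.626]
top green [306 158  16   6  65] x [62.6   63.268 76.5   76.6  ] y [-21.856   1.4    23.58 ]
top green [302 178  17  31 259] x [-77.6  -75.52  13.8   15.3 ] y [-20.71    1.9    22.568]
top yellow [154 226  21  25] 234 [0.4474 0.3025] 33.4721 [79.9292 29.3936]
wrist yellow [487   0  25  30] 482 [0.4721 0.2907] 177.6035 [28.6114 24.6617]
wrist yellow [  2 225  50  15] 715 [ 0.6026 -0.2302] 80.247 [57.5877 16.7468]
wrist yellow [ 13 275  48  16] 679 [ 0.6645 -0.2411] 81.0375 [57.4691 19.6611]
```

Blue is home too. Next, yellow.

Request:
{"op": "move_arm", "data": {
  "plan": [-0.4,0.9,0,0,0,0.13,-0.8,1.8,0,0,0,0.26,-1.2,2.8,0,0,0,0.39,-1.6,3.7,0,0,0,0.52,-2,4.6,-0.3,0,0,0.65,-2.44,5.6,-0.6,0,0,0.775,-2.44,5.6,-0.9,0,0,0.775,-2.44,5.6,-0.9,0,0,0.775]
}}

```text
time_s: 32.78
eef_pos: [0.4532, 0.3049, 0.148]
eef_rot: [-0.002, -0.292, 0.956, -0.0]
wrist_force: [0.5, -0.1, -0.0]
opening: 0.492
grasp_force: 0.0
```

Run:
```python
from h import *
state(); look('yellow',.024,('wrist',),300)
```

```text
[0.4532 0.3049 0.148 ] yaw 33.96 grip 0.0 0.492 f [ 0.5 -0.1 -0. ] t 32.775
wrist yellow [236 122  32  89] 2557 [0.445 0.303] 33.7967 [79.6004 27.519 ]
```

Request:
{"op": "move_arm", "data": {
  "plan": [-0.03,0.04,-0.9,0,0,0,-0.03,0.04,-1.8,0,0,0,-0.03,0.04,-2.5,0,0,0,-0.03,0.04,-2.9,0,0,0,-0.03,0.04,-3.1,0,0,0,-0.03,0.04,-3.25,0,0,0,-0.03,0.04,-3.25,0,0,0]
}}

```text
time_s: 33.7
eef_pos: [0.4533, 0.3076, -0.0118]
eef_rot: [0.0, -0.292, 0.956, 0.0]
wrist_force: [-0.9, 0.4, -0.6]
opening: 0.493
grasp_force: 0.0
```

Request:
{"op": "move_arm", "data": {
  "plan": [0,0,0,0,0,0,0,0,0,0,0,0,0,0,0,0,0,0,0,0,0,0,0,0,0,0,0,0,0,0],
  "grip": 15
}}

```text
time_s: 34.33
eef_pos: [0.4537, 0.3082, -0.0109]
eef_rot: [0.001, -0.292, 0.956, -0.0]
wrist_force: [-0.9, -1.8, 6.6]
opening: 0.299
grasp_force: 59.7
```

Run:
```python
from h import *
state(); look('yellow',.024,('wrist',),3000)
```

```text
[ 0.4537  0.3082 -0.0109] yaw 34.01 grip 59.7 0.299 f [-0.9 -1.8  6.6] t 34.325
wrist yellow [215 136  68 175] 9995 [0.4442 0.3025] 33.9904 [80.5576 27.4552]
```

Request:
{"op": "move_arm", "data": {
  "plan": [0,0,0.5,0,0,0,0,0,1.2,0,0,0,0,0,1.9,0,0,0,0.1,-0.8,1.9,0,0,-0.1,0.2,-1.7,1.9,0,0,-0.2,0.3,-2.7,1.9,0,0,-0.3,0.4,-3.7,1.9,0,0,-0.4,0.4,-4.7,1.9,0,0,-0.5,0.4,-5.7,1.9,0,0,-0.6,0.4,-6.7,1.9,0,0,-0.7]
}}

```text
time_s: 35.62
eef_pos: [0.4725, -0.0286, 0.083]
eef_rot: [0.0, 0.055, 0.998, -0.0]
wrist_force: [0.4, -0.2, -1.7]
opening: 0.3
grasp_force: 59.4
```

Request:
{"op": "move_arm", "data": {
  "plan": [-0.1,-1,0,0,0,-0.075,-0.2,-2,0,0,0,-0.075,-0.28,-3,0,0,0,-0.075,-0.28,-3.53,0,0,0,-0.075,-0.28,-3.53,-0.5,0,0,-0.075,-0.28,-3.53,-1,0,0,-0.075,-0.28,-3.53,-1.4,0,0,-0.075,-0.28,-3.53,-1.7,0,0,-0.075,-0.28,-3.53,-1.7,0,0,-0.075]
}}

```text
time_s: 36.75
eef_pos: [0.458, -0.2029, -0.0031]
eef_rot: [-0.001, 0.091, 0.996, 0.001]
wrist_force: [-0.9, -0.0, -1.0]
opening: 0.298
grasp_force: 59.5
```

Run:
```python
from h import *
state(); k=cam('wrist')
for m,st,ce in blobs(k,'yellow',3000,90): p=mask_pose(k,m,.033);print(p,inslot(p[0],np.array(MOUTH['yellow'])))
```

```text
[ 0.458  -0.2029 -0.0031] yaw -10.41 grip 59.5 0.298 f [-0.9 -0.  -1. ] t 36.75
(array([ 0.44633543, -0.20046206]), 169.51756286621094, (79.78212833404541, 27.271971106529236)) [-151.8    1.2]
```

Request:
{"op": "move_arm", "data": {
  "plan": [0.2,-0.047,0,0,0,0,0.4,-0.083,0,0,0,0,0.6,-0.12,0,0,0,0,0.8,-0.157,0,0,0,0,1,-0.193,0,0,0,0,1.2,-0.23,0,0,0,0,1.2,-0.23,0,0,0,0]
}}

```text
time_s: 37.67
eef_pos: [0.5196, -0.2154, -0.0021]
eef_rot: [0.0, 0.091, 0.996, -0.0]
wrist_force: [0.2, 0.5, -0.8]
opening: 0.304
grasp_force: 59.5
```

Request:
{"op": "move_arm", "data": {
  "plan": [0.2,-0.037,0,0,0,0,0.4,-0.073,0,0,0,0,0.6,-0.11,0,0,0,0,0.8,-0.147,0,0,0,0,0.84,-0.154,0,0,0,0,0.84,-0.154,0,0,0,0]
}}

```text
time_s: 38.42
eef_pos: [0.5607, -0.2227, -0.0023]
eef_rot: [-0.0, 0.091, 0.996, 0.0]
wrist_force: [-0.0, 0.4, -1.4]
opening: 0.302
grasp_force: 59.5
```

Request:
{"op": "move_arm", "data": {
  "plan": [0.04,-0.007,0,0,0,0,0.06,-0.011,0,0,0,0,0.06,-0.011,0,0,0,0]
}}

```text
time_s: 38.8
eef_pos: [0.5638, -0.2235, -0.0021]
eef_rot: [0.0, 0.091, 0.996, -0.0]
wrist_force: [0.4, -0.0, -2.0]
opening: 0.306
grasp_force: 59.5
```

Request:
{"op": "move_arm", "data": {
  "plan": [0.03,-0.005,0,0,0,0,0.05,-0.009,0,0,0,0,0.05,-0.009,0,0,0,0]
}}

```text
time_s: 39.17
eef_pos: [0.5658, -0.2238, -0.0023]
eef_rot: [-0.001, 0.091, 0.996, 0.0]
wrist_force: [-3.0, -0.2, -0.8]
opening: 0.299
grasp_force: 59.6
```

Request:
{"op": "move_arm", "data": {
  "plan": [0.03,-0.005,-0.02,0,0,0,0.04,-0.007,-0.04,0,0,0,0.04,-0.007,-0.05,0,0,0,0.04,-0.007,-0.05,0,0,0]
}}

```text
time_s: 39.67
eef_pos: [0.5659, -0.2233, -0.0049]
eef_rot: [-0.003, 0.091, 0.996, 0.001]
wrist_force: [-10.2, 1.9, 5.9]
opening: 0.302
grasp_force: 60.4
```

Request:
{"op": "move_arm", "data": {
  "plan": [0,0,0,0,0,0,0,0,0,0,0,0,0,0,0,0,0,0,0,0,0.1,0,0,0,0,0,0.8,0,0,0,0,0,2,0,0,0,0,0,3.2,0,0,0,-0.6,0.5,4,0,0,0,-0.6,0.5,4,0,0,0],
  "grip": 42
}}

```text
time_s: 40.8
eef_pos: [0.5395, -0.1992, 0.2005]
eef_rot: [0.004, 0.09, 0.996, -0.002]
wrist_force: [0.0, -0.2, 0.2]
opening: 0.493
grasp_force: 0.0
```

Run:
```python
from h import *
state()
for c in ('yellow','green','blue'): racked(c)
racked('red',.026)
```

```text
[ 0.5395 -0.1992  0.2005] yaw -10.36 grip 0.0 0.493 f [ 0.  -0.2  0.2] t 40.8
wrist yellow [183 124  72   8 305] x [-101.8   -100.892  -94.808  -94.8  ] y [-45.5 -11.3  22.7]
wrist yellow [ 206  144   49   89 2569] x [-81.8 -79.7  12.6  13.8] y [-24.632   0.7    22.9  ]
wrist yellow [209 269  46  15 678] x [58.5 58.5 76.4 76.4] y [-25.6    -0.6    24.223]
top yellow [329 161  18   8  96] x [62.1  62.69 79.7  80.2 ] y [-25.725   1.3    27.62 ]
top yellow [326 181  12  12  85] x [-17.9  -15.38  16.06  16.4 ] y [-4.736  9.3   27.28 ]
wrist green [ 275  148   49   88 2330] x [-80.  -78.   12.4  13.7] y [-26.5  -1.1  21.2]
wrist green [275 275  24  13 289] x [61.5 61.6 76.7 76.8] y [-27.5   -15.2    -2.488]
top green [306 158  16   6  68] x [62.6   63.304 77.1   77.6  ] y [-21.793   1.15   23.565]
top green [302 178  17  31 254] x [-77.6  -75.07  13.3   14.8 ] y [-20.735   1.85   21.552]
wrist blue [ 412  147   53   90 2772] x [-82.    -79.     12.658  14.7  ] y [-29.629  -4.9    19.029]
wrist blue [407 272  45  15 493] x [58.4 58.7 76.5 76.8] y [-28.416   1.3    21.308]
top blue [258 151  16   6  76] x [62.   62.55 77.25 77.5 ] y [-23.925  -0.05   23.425]
top blue [254 170  17  31 277] x [-77.9   -75.64   15.148  16.7  ] y [-22.32   0.9   21.42]
wrist red [344 221  50  16 721] x [-2.3 -1.3 15.  15.2] y [-28.48  -2.4   23.78]
wrist red [359 273  28  14 265] x [59.8   60.224 75.1   76.5  ] y [-7.636  8.8   21.836]
top red [282 154  16   7  72] x [64.    64.442 77.958 78.4  ] y [-23.945  -0.2    23.545]
top red [278 174  17   7  79] x [ 0.6    1.    14.944 15.4  ] y [-25.01  -0.4   24.81]
```

All three scrapers are home and centred. Now the second click, along the same line as the one that worked.

Request:
{"op": "move_arm", "data": {
  "plan": [-0.5,-1,0,0,0,-0.045,-1,-2,0,0,0,-0.045,-1.5,-3,0,0,0,-0.045,-1.69,-3.47,0,0,0,-0.045,-1.69,-3.47,0,0,0,-0.045,-1.69,-3.47,-0.6,0,0,-0.045,-1.69,-3.47,-1.2,0,0,-0.045,-1.69,-3.47,-1.82,0,0,-0.045,-1.69,-3.47,-1.82,0,0,-0.045],
  "grip": 0
}}

```text
time_s: 42.32
eef_pos: [0.4527, -0.3697, 0.1013]
eef_rot: [-0.002, 0.113, 0.994, 0.002]
wrist_force: [0.4, -0.4, 0.8]
opening: -0.0
grasp_force: 0.0
```

Request:
{"op": "move_arm", "data": {
  "plan": [0.4,-0.085,0,0,0,0,0.7,-0.15,0,0,0,0,0.9,-0.19,0,0,0,0,1.1,-0.23,0,0,0,0,1.2,-0.25,0,0,0,0,1.2,-0.25,0,0,0,0]
}}

```text
time_s: 43.08
eef_pos: [0.5138, -0.3852, 0.1045]
eef_rot: [-0.0, 0.113, 0.994, 0.0]
wrist_force: [-3.6, 0.2, 2.1]
opening: -0.003
grasp_force: 1.3
```

Request:
{"op": "move_arm", "data": {
  "plan": [0.09,-0.02,0,0,0,0,0.18,-0.04,0,0,0,0,0.27,-0.06,0,0,0,0,0.36,-0.08,0,0,0,0,0.36,-0.08,0,0,0,0]
}}

```text
time_s: 43.7
eef_pos: [0.5323, -0.3892, 0.1045]
eef_rot: [0.0, 0.113, 0.994, 0.0]
wrist_force: [-2.3, 2.0, 0.4]
opening: -0.0
grasp_force: 1.7
```

Run:
```python
from h import *
state(); s=cam('side'); w=cam('wrist')
old=cv2.imread('pics/crop10.png')
a=cv2.resize(s['im'][240:360,270:400],(433,400),interpolation=cv2.INTER_CUBIC)
b=cv2.resize(w['im'][110:260,140:270],(347,400),interpolation=cv2.INTER_CUBIC)
new=np.hstack([a,b]); cv2.imwrite('pics/crop13.png',new)
for n,im in (('old',old),('new',new)):
    h=cv2.cvtColor(im,cv2.COLOR_BGR2HSV)
    r=(((h[...,0]<6)|(h[...,0]>174))&(h[...,1]>150)&(h[...,2]>60)); g=(h[...,0]>50)&(h[...,0]<75)&(h[...,1]>140)&(h[...,2]>40)
    for k,m in (('red',r),('green',g)):
        for nm,x0,x1 in (('side',150,433),('wrist',433,780)):
            y,x=np.nonzero(m[60 if nm=='wrist' else 200:,x0:x1]); 
            if len(x): print(n,nm,k,len(x),'cols',x.min()+x0,x.max()+x0,'rows',y.min()+(60 if nm=='wrist' else 200),y.max()+(60 if nm=='wrist' else 200))
```

```text
[ 0.5323 -0.3892  0.1045] yaw -12.98 grip 1.7 -0.0 f [-2.3  2.   0.4] t 43.7
old side red 30 cols 192 199 rows 263 270
old wrist red 660 cols 666 678 rows 124 189
old side green 47 cols 181 190 rows 274 281
old wrist green 506 cols 653 663 rows 82 161
new side red 29 cols 191 198 rows 263 270
new wrist red 656 cols 666 678 rows 125 189
new side green 46 cols 181 190 rows 274 281
new wrist green 507 cols 653 663 rows 83 162
```

Pointer and arc match the first click exactly, and the geometry gives θ ≈ 0.55–0.78. Release, retreat and check.

Request:
{"op": "move_arm", "data": {
  "plan": [-0.5,0.1,0,0,0,0,-1,0.2,0,0,0,0,-1.3,0.27,0,0,0,0,-1.3,0.27,0,0,0,0,-1.3,0.27,1.2,0,0,0,-1.3,0.27,2.4,0,0,0,-1.3,1.2,2.9,0,0,0,-1.5,2.4,2.9,0,0,0,-1.5,3,2.9,0,0,0,-1.5,3,2.9,0,0,0]
}}

```text
time_s: 45.05
eef_pos: [0.4583, -0.2377, 0.2506]
eef_rot: [0.002, 0.112, 0.994, -0.001]
wrist_force: [0.0, -0.2, -0.3]
opening: -0.002
grasp_force: 0.0
```

Run:
```python
from h import *
state(); c=cam('top'); s=cam('side')
# roller back at rest: dark pixels at rest projection (side), compare with start picture
s0=cv2.imread('pics/side0.png'); p=proj(s,[.5186,-.388,.14])[0].astype(int)
sl=np.s_[p[1]-8:p[1]+16,p[0]-8:p[0]+9]
print('diff vs start at roller',np.abs(s0[sl].astype(int)-s['im'][sl]).mean())
t0=cv2.imread('pics/top0.png')
for n,z in (('bin',np.s_[244:286,203:252]),('spanner',np.s_[250:268,260:318]),('can',np.s_[142:170,385:424])): print(n,np.abs(t0[z].astype(int)-c['im'][z]).mean().round(1))
for k in ('yellow','green','blue'): racked(k,.030,('top','side'))
```

```text
[ 0.4583 -0.2377  0.2506] yaw -12.81 grip 0.0 -0.002 f [ 0.  -0.2 -0.3] t 45.05
diff vs start at roller 18.345588235294116
bin 8.6
spanner 26.4
can 8.2
top yellow [329 161  18   8  96] x [62.1  62.69 79.75 81.2 ] y [-25.225   2.25   27.62 ]
top yellow [326 181  18  31 296] x [-75.6  -69.6   14.85  16.4 ] y [-24.26   1.    26.32]
side yellow [334 242  14  18 116] x [59.8  60.13 77.07 77.4 ] y [-32.325  -7.05   20.765]
side yellow [284 249  41  25 506] x [-85.6  -82.4   12.09  13.9 ] y [-31.06  -8.45  18.28]
top green [306 158  16   6  68] x [63.1  63.87 77.1  77.6 ] y [-23.365   0.65   23.565]
top green [302 178  17  31 261] x [-77.1 -75.   13.7  14.8] y [-20.7    2.2   22.56]
side green [320 222  14  17 100] x [58.2   59.188 76.602 76.9  ] y [-35.403 -10.     18.107]
side green [273 228  39  23 431] x [-85.1  -81.84  11.68  13.3 ] y [-33.08 -10.2   15.53]
top blue [258 151  16   6  75] x [62.   62.74 77.26 77.5 ] y [-23.93  -0.3   23.43]
top blue [254 170  17  31 276] x [-77.9  -75.65  14.9   16.2 ] y [-22.325   0.8    21.425]
side blue [298 187  11  14  78] x [58.2   58.978 76.492 76.8  ] y [-37.407 -11.3    16.807]
side blue [254 197  17  14 176] x [-84.2  -82.85 -32.75 -29.1 ] y [-32.825 -10.8     9.475]
```

Run:
```python
from h import *
s=cam('side'); s0=cv2.imread('pics/side0.png'); p=proj(s,[.5186,-.388,.14])[0].astype(int)
m=[(cv2.cvtColor(i,cv2.COLOR_BGR2GRAY)<50)[p[1]-9:p[1]+9,p[0]-9:p[0]+10] for i in (s0,s['im'])]
print(m[0].sum(),m[1].sum(),(m[0]&m[1]).sum())
if (m[0]&m[1]).sum()>.7*m[0].sum(): print(ctrl.hand_in())
```

```text
78 74 74
the job is handed in; nothing more can be done
None
```

Handed in: the switch was clicked and sprang back before and after, and the green, blue and yellow scrapers (there was no red) are home in their slots; my first push rode too high over the roller and may have added an extra click at the start, and lying flat was inferred from positions and push forces, not a final look.

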